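Shut down the glaze stirring bench

TASK

Shut the glaze stirring bench down for the night: at the control box, first switch off every station toggle that is still on, then close every jar on the stirrer with one of the stoppers from the paper sheet, upright and fully home, and only when all the jars are closed turn the main isolator on the control box off. The jars stay standing on their stations, spare stoppers may stay where they are, and nothing else on the bench is to be pushed about or knocked over.

Things in the scene. Friction and masses are not known exactly. Their poses are not given: they have to be found in the camera images.
- stirrer: four-station stirring unit, fixed: a low white slab 120 mm deep (its x), 430 mm long (its y), top 50 mm above the bench, with a steel disc 84 mm across set flush in the top at each station: stations 0, 1, 2, 3 centred at y = +157, +52, -53, -158 mm of the stirrer. Origin at the centre of its underside
- jar0: open stoneware jar on station 0 (in some starts there is none: then its readings are None). White with a clay-red band, 68 mm across, 80 mm tall, neck 49 mm across outside; straight bore 37 mm across; the mouth is the jar's top, 80 mm above its underside. Loose, 0.35 kg; origin at the centre of its underside, z up its axis
- jar1: open stoneware jar on station 1 (in some starts there is none: then its readings are None). White with a clay-red band, 68 mm across, 80 mm tall, neck 49 mm across outside; straight bore 37 mm across; the mouth is the jar's top, 80 mm above its underside. Loose, 0.35 kg; origin at the centre of its underside, z up its axis
- jar2: open stoneware jar on station 2 (in some starts there is none: then its readings are None). White with a clay-red band, 68 mm across, 80 mm tall, neck 49 mm across outside; straight bore 37 mm across; the mouth is the jar's top, 80 mm above its underside. Loose, 0.35 kg; origin at the centre of its underside, z up its axis
- jar3: open stoneware jar on station 3 (in some starts there is none: then its readings are None). White with a clay-red band, 68 mm across, 80 mm tall, neck 49 mm across outside; straight bore 37 mm across; the mouth is the jar's top, 80 mm above its underside. Loose, 0.35 kg; origin at the centre of its underside, z up its axis
- stopper0: one of 4 like stoppers, each fits every jar: dark rubber plug 12 mm long, tapering from 34 to 30 mm at its foot, under a pale wood head 42 mm across, 25 mm tall, whose shoulder rests on the rim when home. Starts upright on its plug on a paper sheet lying on the bench, on the side away from the control box. Origin: centre of the foot (12 mm below the mouth when home), z up. 0.04 kg
- stopper1: one of 4 like stoppers, each fits every jar: dark rubber plug 12 mm long, tapering from 34 to 30 mm at its foot, under a pale wood head 42 mm across, 25 mm tall, whose shoulder rests on the rim when home. Starts upright on its plug on a paper sheet lying on the bench, on the side away from the control box. Origin: centre of the foot (12 mm below the mouth when home), z up. 0.04 kg
- stopper2: one of 4 like stoppers, each fits every jar: dark rubber plug 12 mm long, tapering from 34 to 30 mm at its foot, under a pale wood head 42 mm across, 25 mm tall, whose shoulder rests on the rim when home. Starts upright on its plug on a paper sheet lying on the bench, on the side away from the control box. Origin: centre of the foot (12 mm below the mouth when home), z up. 0.04 kg
- stopper3: one of 4 like stoppers, each fits every jar: dark rubber plug 12 mm long, tapering from 34 to 30 mm at its foot, under a pale wood head 42 mm across, 25 mm tall, whose shoulder rests on the rim when home. Starts upright on its plug on a paper sheet lying on the bench, on the side away from the control box. Origin: centre of the foot (12 mm below the mouth when home), z up. 0.04 kg
- control_box: the stirrer's grey steel control box, fixed, left or right in front of the stirrer: 120 mm deep (its x), 290 mm long (its y), top 90 mm above the bench. Origin at the centre of its underside, x towards its back, away from the robot. On top, at x = 0: toggles of stations 0, 1, 2, 3 at y = +115, +67, +19, -29 mm; main isolator at y = -100 mm
- toggle0 (a joint): toggle switch of station 0: 0 = off (leans to the box's -x, its front, marked with a ring), 0.80 rad = on (leans to +x, marked with a stroke). Hinge along the box's y, pivot 94 mm above the bench; lever 45 mm long with a sleeve 10 mm thick, upright at 0.40. Sprung over centre: snaps to the nearer end; about 1.5 N at the tip. It may start on or off
- toggle1 (a joint): toggle switch of station 1: 0 = off (leans to the box's -x, its front, marked with a ring), 0.80 rad = on (leans to +x, marked with a stroke). Hinge along the box's y, pivot 94 mm above the bench; lever 45 mm long with a sleeve 10 mm thick, upright at 0.40. Sprung over centre: snaps to the nearer end; about 1.5 N at the tip. It may start on or off
- toggle2 (a joint): toggle switch of station 2: 0 = off (leans to the box's -x, its front, marked with a ring), 0.80 rad = on (leans to +x, marked with a stroke). Hinge along the box's y, pivot 94 mm above the bench; lever 45 mm long with a sleeve 10 mm thick, upright at 0.40. Sprung over centre: snaps to the nearer end; about 1.5 N at the tip. It may start on or off
- toggle3 (a joint): toggle switch of station 3: 0 = off (leans to the box's -x, its front, marked with a ring), 0.80 rad = on (leans to +x, marked with a stroke). Hinge along the box's y, pivot 94 mm above the bench; lever 45 mm long with a sleeve 10 mm thick, upright at 0.40. Sprung over centre: snaps to the nearer end; about 1.5 N at the tip. It may start on or off
- isolator (a joint): main rotary isolator, turning about the vertical: 1.57 rad = on (as found: the bar handle lies along the box's x), 0 = off (along the box's y). From on to off is a quarter turn anticlockwise seen from above. Sprung over centre: it snaps to the nearer end from the middle, 0.785; about 0.16 N m at the ends
- isolator_grip (a point): on the isolator's turning axis, at the top of its bar handle, 130 mm above the bench; turns with the handle, its y axis along the bar. The bar is 56 mm long, 13 mm thick and stands 29 mm above a round hub 52 mm across
- prop0: kiln prop, one of two: upright fired-clay cylinder 28 mm across, 34 mm tall; origin at the centre of its underside. Bystander, not to be mistaken for a stopper
- prop1: the other kiln prop, the same
- cup: blue glazed cup, 68 mm across the rim, 60 mm tall; origin at the centre of its underside. Bystander
- brush: brush lying on the bench. Bystander
- spatula: spatula lying on the bench. Bystander

How it is judged (in metres and radians):
On the way, in this order (a step that is already met when the one before it is completed fails the run):
1. every station toggle is off (value of joint each of toggle0, toggle1, toggle2, toggle3 below 0.12 rad), for 0.2 s.
2. every jar on the stirrer is closed with a stopper, the toggles still off (all of step 1 and ((horizontal distance between stopper0 and jar0 below 0.005 m and z of stopper0 in the frame of jar0 between 0.0645 and 0.0715 m and angle between the z axis of stopper0 and the z axis of jar0, either way round below 0.08 rad) or (horizontal distance between stopper1 and jar0 below 0.005 m and z of stopper1 in the frame of jar0 between 0.0645 and 0.0715 m and angle between the z axis of stopper1 and the z axis of jar0, either way round below 0.08 rad) or (horizontal distance between stopper2 and jar0 below 0.005 m and z of stopper2 in the frame of jar0 between 0.0645 and 0.0715 m and angle between the z axis of stopper2 and the z axis of jar0, either way round below 0.08 rad) or (horizontal distance between stopper3 and jar0 below 0.005 m and z of stopper3 in the frame of jar0 between 0.0645 and 0.0715 m and angle between the z axis of stopper3 and the z axis of jar0, either way round below 0.08 rad)) and ((horizontal distance between stopper0 and jar1 below 0.005 m and z of stopper0 in the frame of jar1 between 0.0645 and 0.0715 m and angle between the z axis of stopper0 and the z axis of jar1, either way round below 0.08 rad) or (horizontal distance between stopper1 and jar1 below 0.005 m and z of stopper1 in the frame of jar1 between 0.0645 and 0.0715 m and angle between the z axis of stopper1 and the z axis of jar1, either way round below 0.08 rad) or (horizontal distance between stopper2 and jar1 below 0.005 m and z of stopper2 in the frame of jar1 between 0.0645 and 0.0715 m and angle between the z axis of stopper2 and the z axis of jar1, either way round below 0.08 rad) or (horizontal distance between stopper3 and jar1 below 0.005 m and z of stopper3 in the frame of jar1 between 0.0645 and 0.0715 m and angle between the z axis of stopper3 and the z axis of jar1, either way round below 0.08 rad)) and ((horizontal distance between stopper0 and jar2 below 0.005 m and z of stopper0 in the frame of jar2 between 0.0645 and 0.0715 m and angle between the z axis of stopper0 and the z axis of jar2, either way round below 0.08 rad) or (horizontal distance between stopper1 and jar2 below 0.005 m and z of stopper1 in the frame of jar2 between 0.0645 and 0.0715 m and angle between the z axis of stopper1 and the z axis of jar2, either way round below 0.08 rad) or (horizontal distance between stopper2 and jar2 below 0.005 m and z of stopper2 in the frame of jar2 between 0.0645 and 0.0715 m and angle between the z axis of stopper2 and the z axis of jar2, either way round below 0.08 rad) or (horizontal distance between stopper3 and jar2 below 0.005 m and z of stopper3 in the frame of jar2 between 0.0645 and 0.0715 m and angle between the z axis of stopper3 and the z axis of jar2, either way round below 0.08 rad)) and ((horizontal distance between stopper0 and jar3 below 0.005 m and z of stopper0 in the frame of jar3 between 0.0645 and 0.0715 m and angle between the z axis of stopper0 and the z axis of jar3, either way round below 0.08 rad) or (horizontal distance between stopper1 and jar3 below 0.005 m and z of stopper1 in the frame of jar3 between 0.0645 and 0.0715 m and angle between the z axis of stopper1 and the z axis of jar3, either way round below 0.08 rad) or (horizontal distance between stopper2 and jar3 below 0.005 m and z of stopper2 in the frame of jar3 between 0.0645 and 0.0715 m and angle between the z axis of stopper2 and the z axis of jar3, either way round below 0.08 rad) or (horizontal distance between stopper3 and jar3 below 0.005 m and z of stopper3 in the frame of jar3 between 0.0645 and 0.0715 m and angle between the z axis of stopper3 and the z axis of jar3, either way round below 0.08 rad))), for 0.2 s.
3. the main isolator is off (value of joint isolator below 0.15 rad), for 0.2 s.
At the end, for the whole second after the job is handed in: All toggles off (under 0.12 rad), isolator off (under 0.15); in every jar a stopper fully home: foot 8.5 to 15.5 mm below the mouth, within 5 mm and 0.08 rad of the jar's axis; jars at rest, upright within 0.06 rad and within 45 mm of their stations' centres in x and in y (all of step 2 and value of joint isolator below 0.15 rad and x of jar0 in the frame of stirrer between -0.045 and 0.045 m and y of jar0 in the frame of stirrer between 0.1125 and 0.2025 m and angle between each of jar0, jar1, jar2, jar3's own z axis and vertical below 0.06 rad and linear speed of each of jar0, jar1, jar2, jar3 below 0.02 m/s and x of jar1 in the frame of stirrer between -0.045 and 0.045 m and y of jar1 in the frame of stirrer between 0.0075 and 0.0975 m and x of jar2 in the frame of stirrer between -0.045 and 0.045 m and y of jar2 in the frame of stirrer between -0.0975 and -0.0075 m and x of jar3 in the frame of stirrer between -0.045 and 0.045 m and y of jar3 in the frame of stirrer between -0.2025 and -0.1125 m); the robot touches nothing.
It fails at once if a jar is tipped over or knocked off the stirrer (angle between any of jar0, jar1, jar2, jar3's own z axis and vertical above 0.5 rad or z of any of jar0, jar1, jar2, jar3 in the frame of stirrer below 0.03 m).
It fails at once if a bystander is moved by more than 60 mm or knocked over (distance of any of prop0, prop1, cup, brush, spatula from where it was at the start of the episode above 0.06 m or angle between any of prop0, prop1, cup's own z axis and vertical above 0.6 rad).
Of jar0, jar1, jar2, jar3 only 3 to 4 are there at a start; the rules pass over those that are not, and their reading is None.
At some moment in a run one of stopper0, stopper1, stopper2, stopper3 may be knocked a few centimetres aside while the robot is not near it.
It also fails if it takes over 200 s, if anything falls off the work surface, if the arm or the gripper's body presses on something with over 40 N, if the wrist force passes 120 N, or if a joint passes its speed limit or range.

ROBOT

A 6-joint arm with a two-finger parallel gripper is mounted at the origin on the work surface. World frame = base frame: x ahead of the robot, y to its left, z up, the work surface at z = 0. Lengths are in mm, angles in degrees, forces in N, time in s.
With the tool pointing down it reaches from about 350 to 850 mm from the base axis. Payload 8.1 kg.
Tool frame: the origin (TCP) lies midway between the tips of the shut fingers; the grasp point (between the pads) lies 19 mm behind it; z points along the fingers, y is the line along which they close (so a half turn about z gives the same grasp; the last joint's range is limited). The gripper opens to 85 mm and grips with 20 to 120 N. Pads are 22 mm wide; open, the fingers measure 114 mm over their backs; the gripper's body (76 mm by 85 mm) begins 54 mm behind the grasp point. The pads swing forward as they close: fully open they stand 13 mm farther back than shut.
Start: joints at [69.993, 7.471, 85.268, -0, 87.261, -4.893], TCP at [156.428, 579.254, 231.292] pointing down, gripper open.
Joint ranges: [-169.43, 169.43], [-51.17, 129.36], [1.28, 143.12], [-76.62, 256.62], [0, 156.53], [-152.29, 152.29]. Speed limits (degrees/s): [136.94, 136.94, 159.86, 180, 180, 180].

INTERFACE

Orientations are given as [roll, pitch, yaw] about the fixed x, y, z axes, in that order (R = Rz(yaw) Ry(pitch) Rx(roll)).
In Python, from bench import sense, snapshot, order, finder gives the robot as it stands.
- The arm moves only by the tool send_rows, never from a script. Its argument "steps" is a list of rows, each a list of 2 entries, a list of its own where there are three numbers: the shift along the world's x, y, z in units of 30 mm (1.0 is 30 mm), then the turn, a rotation vector about the world's x, y, z in rad. In form: [[[dx, dy, dz], [wx, wy, wz]], ...]. A call has 1 to 10 rows; each row is the pose to reach, as a shift and turn from the pose commanded when the call began; what a row does not reach only later rows make up. A row lasts 1/8 s, in which the tool goes at most 62.5 mm and 10.7 degrees, less where a joint would pass 70% of its speed; a pose out of reach is approached as far as the arm can. A call with a gripper value outside its range is refused whole. "fingers" is the closure, from 0 (fully open) to 1 (shut), set as the call begins (left out, the last holds). The fingers move at their own pace and stop on an object; "squeeze" is the grip in N (left out, the last holds). Time passes only in rows, so rows that repeat a pose let the fingers close. It gives the time, the measured TCP pose, the force, the opening and the grip force at its end, in the units of the state.
- sense(): the state, without advancing time (a new reading comes with each control period).
- snapshot(name): name is "side" or "top" or "wrist"; returns a dict with "img" (384x512x3 uint8, red, green, blue), "K" (3x3 intrinsics, pixels), "k1" (the pictures are not rectified: a ray, as slopes to the right and down, at radius r is drawn at 1 + k1 r^2 times it, then the intrinsics apply), "pose" (4x4, takes a point from camera to world coordinates). Camera axes: x right, y up, looking along -z (the intrinsics and any distortion apply to the point x, -y, -z); pixel columns grow to the right and rows downward; lengths in mm; the calibration is good to about 2 mm. A picture is of the moment at which its call begins. There is no depth.
- order.hand_in(): hands the job in; it is judged then, once.
Trained networks look in the newest picture that a camera, given by its name, has taken for a name from the list of things; names that differ only in an ending like _2 or _b are one class to them, and where a whole thing is asked for, a point or a joint stands for the part that bears it (a point fixed in the world has none). Each returns a list of dicts, best first, with "confidence" (0 to 1); they miss things now and then, are a little off and sometimes report something else, mostly with a low value. They report only what shows in the picture. A call takes as long as a camera call.
- finder.find_in(label, camera): "box" ([left, top, width, height] as shares, 0 to 1, of the picture: columns of its width, rows of its height, round what is visible of it).
- finder.trace(label, camera): "mask" (384x512 bool, what is visible of it) and "box" ([left, top, width, height] as shares, 0 to 1, of the picture: columns of its width, rows of its height, round what is visible of it).
- finder.pinpoint(label, camera): "at" ([column, row] as shares, 0 to 1, of the picture: columns of its width, rows of its height: a listed point, or the origin of a listed thing).
The state is a dict: "time": time; "joint_pos": joint angles; "qd": joint speeds; "joint_efforts": joint torques, N m; "tool_pos": TCP position; "tcp_rot": TCP orientation; "ft_force": force on the tool from outside, world axes, zero at the start; "wrist_torque": the same for the moment, N m; "finger_gap": finger opening in mm; "grip_force": force on a finger pad.
Only numpy, scipy, OpenCV 4.12 (cv2) and the standard library are available. Lean on these libraries where they do the work, as an engineer would, in place of code of your own. Each camera call takes 0.05 s, during which the arm holds its last target. There are 200 camera calls.

## Working session

There is one attempt and no reset: what is moved stays moved. The work goes in short steps, Python scripts to look and compute and a tool call to move; the robot and the scene stay as the last step left them, time stands still between calls to the robot, and variables do not carry over. Pictures are saved under pics/ and viewed, at most 14 in all, crops included, and the job is handed in when it is done.

Besides the shell and the picture viewer there is one more tool, called after "Emit:" by a JSON object that holds its "method" and its "body". send_rows: Moves the arm, as the interface text tells. Its arguments: {"type":"object","properties":{"steps":{"type":"array"},"fingers":{"type":"number"},"squeeze":{"type":"number"}},"required":["steps"]}

```bash
mkdir -p pics
cat > h.py <<'E'
import numpy as np, cv2
from bench import sense, snapshot, order, finder
def snap(n,save=None):
    s=snapshot(n)
    if save: cv2.imwrite(f'pics/{save}.png',s['img'][:,:,::-1])
    return s
def ray(s,uv):
    K=np.array(s['K']);k=s['k1'];P=np.array(s['pose'])
    d=np.array([(uv[0]-K[0,2])/K[0,0],(uv[1]-K[1,2])/K[1,1]]);u=d.copy()
    for _ in range(30): u=d/(1+k*(u@u))
    return P[:3,3],P[:3,:3]@np.array([u[0],-u[1],-1])
def atz(s,uv,z):
    o,d=ray(s,uv); return o+d*(z-o[2])/d[2]
def proj(s,p):
    K=np.array(s['K']);P=np.array(s['pose']);c=P[:3,:3].T@(np.array(p)-P[:3,3])
    u=np.array([c[0],-c[1]])/-c[2];u=u*(1+s['k1']*(u@u))
    return np.array([K[0,0]*u[0]+K[0,2],K[1,1]*u[1]+K[1,2]])
W=np.array([512,384])
E
python3 - <<'E'
from h import *
print(sense())
for n in('top','side'):
    s=snap(n,n+'0');print(n,s['pose'],s['K'],s['k1'])
    for l,z in [('stirrer',50),('jar0',0),('stopper0',0),('control_box',0),('toggle0',94),('isolator_grip',130),('prop0',0),('cup',0)]:
        for r in finder.pinpoint(l,n)[:6]:
            uv=np.array(r['at'])*W; print(l,round(r['confidence'],2),uv.round(1),atz(s,uv,z).round(0))
E
```

```text
{'time': 0.0, 'joint_pos': array([ 6.99925770e+01,  7.51615422e+00,  8.53287483e+01,  2.03210954e-04,
        8.72605151e+01, -4.89254256e+00]), 'qd': array([-0.10964763, -0.03091095, -0.05635192, -0.0239018 , -0.04356127,
        0.02616289]), 'joint_efforts': array([-3.52562629e-04, -5.69413805e+01, -5.00544655e+01, -1.36702374e-04,
        1.48719270e-02, -6.67389054e-05]), 'tool_pos': array([156.23980604, 578.74165952, 230.23860325]), 'tcp_rot': array([-1.79894984e+02, -9.19299285e-03,  1.64885101e+02]), 'ft_force': array([-0.57173094, -0.49705005,  1.19039549]), 'wrist_torque': array([-0.02669346, -0.00823125, -0.00829713]), 'grip_force': 0.0, 'finger_gap': 85.7179262242649}
top [[ 1.40913842e-01  9.66915072e-01 -2.12646495e-01  2.50133661e+02]
 [-9.90010877e-01  1.38635312e-01 -2.56654297e-02 -1.29345095e+01]
 [ 4.66402238e-03  2.14138958e-01  9.76792073e-01  1.44015266e+03]
 [ 0.00000000e+00  0.00000000e+00  0.00000000e+00  1.00000000e+00]] [[475.41181084   0.         259.36308188]
 [  0.         475.41181084 188.0519268 ]
 [  0.           0.           1.        ]] 0.032482476609390964
stirrer 0.67 [260.5 161.7] [634.  32.  50.]
jar0 0.93 [243.6 154.2] [665.  89.   0.]
jar0 0.56 [317.5 166.3] [ 659. -146.    0.]
jar0 0.55 [284.6 159.4] [666. -41.   0.]
stopper0 0.74 [165.6 208.2] [460. 301.   0.]
stopper0 0.66 [185.6 225.1] [417. 231.   0.]
stopper0 0.61 [138.7 226. ] [395. 371.   0.]
stopper0 0.58 [214.7 206.5] [487. 153.   0.]
stopper0 0.32 [284.  159.8] [665. -39.   0.]
control_box 0.22 [163.7 207.8] [461. 307.   0.]Traceback (most recent call last):
  File "<stdin>", line 6, in <module>
ValueError: it knows: brush, control_box, cup, isolator_grip, jar, prop, spatula, stirrer, stopper
```

Run:
```python
from h import *
S=[]
for n in('top','side'):
    s=snap(n,n+'0');S.append(cv2.resize(s['img'],None,fx=1,fy=1))
    if n=='side':print(s['pose'])
    for l,z in [('stirrer',0),('jar',50),('stopper',0),('control_box',0),('isolator_grip',130),('prop',0),('cup',0)]:
        for r in finder.pinpoint(l,n)[:6]:
            uv=np.array(r['at'])*W; print(n,l,round(r['confidence'],2),uv.round(1),atz(s,uv,z).round(0))
for i,n in enumerate(('top','side')): cv2.imwrite(f'pics/{n}b.png',cv2.resize(S[i],(800,600),interpolation=cv2.INTER_CUBIC)[:,:,::-1])
```

```text
top stirrer 0.64 [260.8 162.3] [646.  32.   0.]
top stirrer 0.5 [214.2 205. ] [491. 155.   0.]
top stirrer 0.2 [166.  207.8] [462. 300.   0.]
top jar 0.83 [317.6 165.9] [ 646. -141.   50.]
top jar 0.81 [286.7 161.7] [645. -47.  50.]
top jar 0.63 [245.6 152.6] [656.  81.  50.]
top stopper 0.59 [165.3 205.8] [468. 303.   0.]
top stopper 0.53 [186.3 225.1] [418. 229.   0.]
top stopper 0.5 [212.8 202.7] [498. 160.   0.]
top stopper 0.47 [137.7 224.5] [399. 375.   0.]
top control_box 0.78 [346.8 234.4] [ 459. -258.    0.]
top isolator_grip 0.69 [387.1 235.9] [ 452. -346.  130.]
top prop 0.62 [208.2 230.4] [411. 160.   0.]
top prop 0.5 [139.3 198.8] [478. 386.   0.]
top prop 0.24 [163.3 205.5] [467. 309.   0.]
top cup 0.57 [259.4 212.3] [488.  14.   0.]
[[-9.99382790e-01  7.37673336e-03 -3.43456346e-02  4.97901294e+02]
 [-3.12430781e-02 -6.33614400e-01  7.73017892e-01  6.70470462e+02]
 [-1.60595418e-02  7.73613841e-01  6.33453799e-01  6.63854591e+02]
 [ 0.00000000e+00  0.00000000e+00  0.00000000e+00  1.00000000e+00]]
side stirrer 0.89 [202.9 228.5] [652.  27.   0.]
side jar 0.93 [198.5 199.3] [666. -29.  50.]
side jar 0.9 [194.6 229.4] [660.  79.  50.]
side jar 0.65 [211.  175.8] [ 645. -130.   50.]
side stopper 0.94 [317.  363.6] [396. 370.   0.]
side stopper 0.84 [278.2 332.9] [466. 310.   0.]
side stopper 0.71 [267.3 265.9] [487. 144.   0.]
side stopper 0.64 [300.3 298.6] [418. 230.   0.]
side control_box 0.69 [276.1 164.9] [ 458. -253.    0.]
side isolator_grip 0.73 [278.9 110.5] [ 450. -367.  130.]
side prop 0.68 [275.7 374.3] [473. 391.   0.]
side prop 0.68 [298.7 270.9] [416. 157.   0.]
side cup 0.79 [264.6 221.5] [494.  -1.   0.]
```

View pics/topb.png

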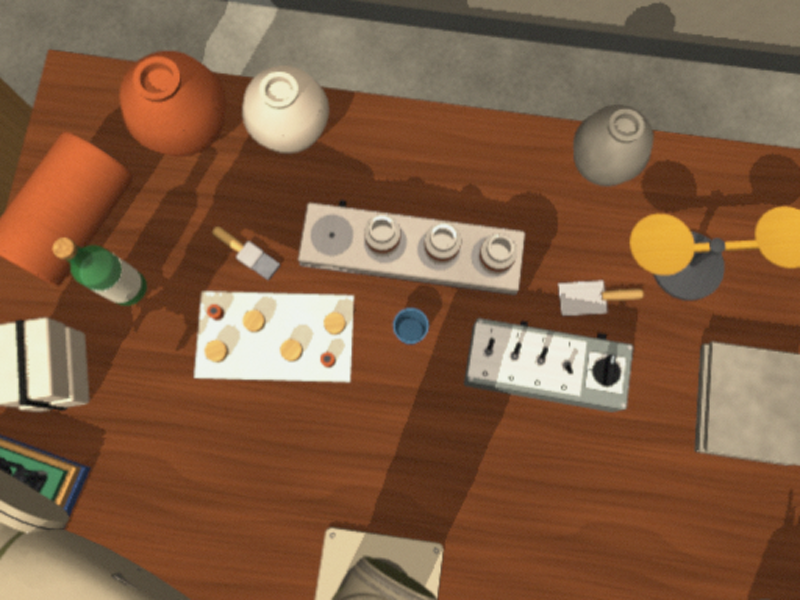

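View pics/sideb.png

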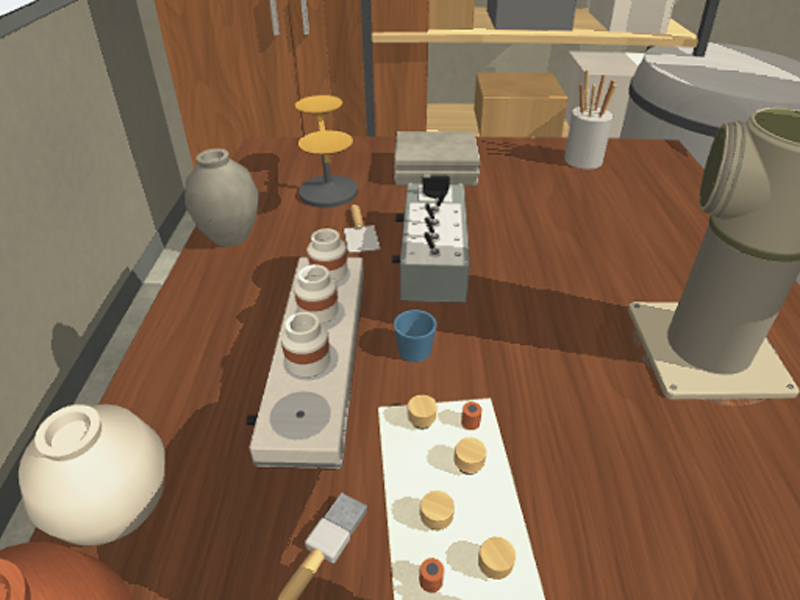

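Jars stand on stations 1, 2 and 3, at about (380,230), (442,238) and (498,248) in the top picture. Station 0 is empty. There are four stoppers on the sheet and the control box is at front right. I'll move to look closer on the way.

Emit:
{"method": "send_rows", "body": {"steps": [[[8.8, -9.6, 4.5], [0, 0, -0.3]], [[8.8, -9.6, 4.5], [0, 0, -0.6]], [[8.8, -9.6, 4.5], [0, 0, -0.9]], [[8.8, -9.6, 4.5], [0, 0, -1.3]], [[8.8, -9.6, 4.5], [0, 0, -1.3]], [[8.8, -9.6, 4.5], [0, 0, -1.3]], [[8.8, -9.6, 4.5], [0, 0, -1.3]], [[8.8, -9.6, 4.5], [0, 0, -1.3]], [[8.8, -9.6, 4.5], [0, 0, -1.3]], [[8.8, -9.6, 4.5], [0, 0, -1.3]]]}}

```text
time: 2.3
tool_pos: [419.5, 292.1, 365.6]
tcp_rot: [-179.9, 0.0, 90.6]
ft_force: [-0.2, -0.1, -0.7]
finger_gap: 85.2
grip_force: 0.0
```

Run:
```python
from h import *
s=snap('wrist','w1');print(sense()['tool_pos'],sense()['tcp_rot'],np.array(s['pose']).round(2),s['k1'])
for l,z in [('stopper',0),('prop',0)]:
    for r in finder.pinpoint(l,'wrist')[:6]:
        uv=np.array(r['at'])*W; print(l,round(r['confidence'],2),uv.round(1),atz(s,uv,z).round(1))
for r in finder.find_in('stopper','wrist')[:6]:
    b=np.array(r['box']); print('box',round(r['confidence'],2),(b*np.tile(W,2)).round(0))
```

```text
[419.51846125 292.09204536 365.7082471 ] [-1.79945866e+02  1.55303206e-02  9.05593075e+01] [[ 1.0000e+00 -1.0000e-02 -0.0000e+00  4.1829e+02]
 [ 1.0000e-02  9.6000e-01  2.8000e-01  3.6427e+02]
 [-0.0000e+00 -2.8000e-01  9.6000e-01  5.0857e+02]
 [ 0.0000e+00  0.0000e+00  0.0000e+00  1.0000e+00]] -0.08094567608730796
stopper 0.9 [294.5 228.6] [478.9 156.9   0. ]
stopper 0.71 [242.2  91.5] [395.5 367.4   0. ]
stopper 0.64 [286.3 129.3] [460.6 314.1   0. ]
stopper 0.61 [258.5 185.2] [420.4 228.3   0. ]
prop 0.78 [253.9 225.9] [413.7 160.9   0. ]
prop 0.67 [293.3  80.5] [468.5 383.5   0. ]
box 0.97 [226.  74.  33.  33.]
box 0.87 [275. 119.  32.  32.]
box 0.85 [246. 173.  22.  33.]
box 0.84 [285. 223.  27.  26.]
```

Emit:
{"method": "send_rows", "body": {"steps": [[[0.3, -17, -2], [0, 0, 0]], [[0.3, -17, -2], [0, 0, 0]], [[0.3, -17, -2], [0, 0, 0]], [[0.3, -17, -2], [0, 0, 0]], [[0.3, -17, -2], [0, 0, 0]], [[0.3, -17, -2], [0, 0, 0]], [[0.3, -17, -2], [0, 0, 0]], [[0.3, -17, -2], [0, 0, 0]], [[0.3, -17, -2], [0, 0, 0]], [[0.3, -17, -2], [0, 0, 0]]]}}

```text
time: 3.75
tool_pos: [429.3, -218.9, 305.9]
tcp_rot: [-180.0, -0.1, 90.3]
ft_force: [0.2, 0.6, 0.0]
finger_gap: 85.2
grip_force: 0.0
```

Run:
```python
from h import *
s=snap('wrist','w2');print(sense()['tool_pos'],sense()['tcp_rot'])
cv2.imwrite('pics/w2b.png',cv2.resize(s['img'],(800,600),interpolation=cv2.INTER_CUBIC)[:,:,::-1])
for l,z in [('control_box',0),('isolator_grip',130)]:
    for r in finder.pinpoint(l,'wrist')[:6]:
        uv=np.array(r['at'])*W; print(l,round(r['confidence'],2),uv.round(1),atz(s,uv,z).round(1))
```

```text
[ 429.53460643 -218.03090558  306.28456532] [-1.79991508e+02 -4.07662618e-02  9.04074804e+01]
control_box 0.77 [276.1 177.3] [ 453.5 -255.2    0. ]
isolator_grip 0.77 [278.2 298.3] [ 451.4 -357.8  130. ]
```

View pics/w2b.png

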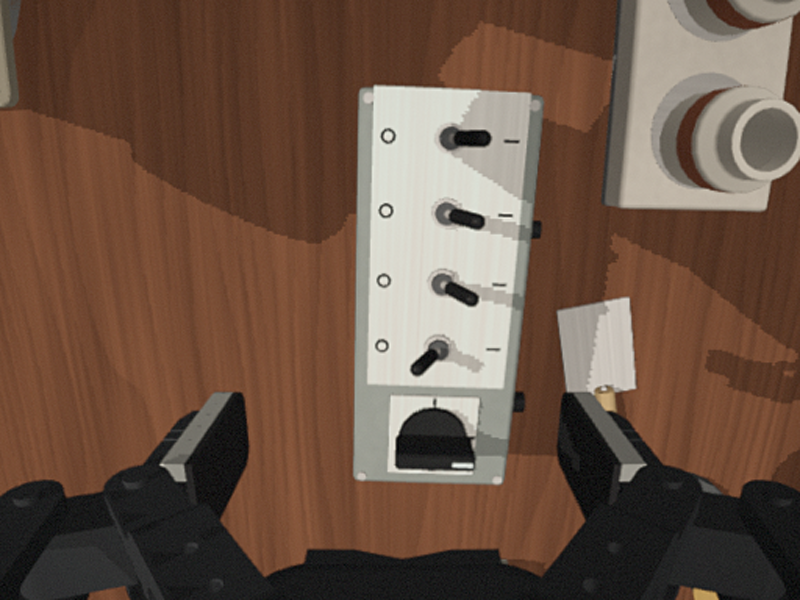

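Toggles 0, 1 and 2, with pivots at about (450,138), (445,213) and (441,285), lean right towards the strokes, so they are on. Toggle 3 at (436,349) is off. The isolator bar lies along x.

Run:
```python
from h import *
s=snap('wrist')
f=lambda p,z:atz(s,np.array(p)*.64,z)
C=[f(p,90) for p in [(362,88),(542,96),(508,484),(356,480)]]
print('corners',np.round(C,1)); c=np.mean(C,0);print(c)
for p in [(450,138),(445,213),(441,285),(436,349)]: print(f(p,93).round(1))
for p in [(490,138),(478,220),(470,297),(418,368)]: print('tip',f(p,134).round(1))
print('iso',f((435,420),116).round(1))
t=snap('top')
for n,s in(('wrist',s),('top',t)):
  for l,z in [('control_box',0),('isolator_grip',130)]:
    for r in finder.pinpoint(l,n)[:1]: print(n,l,atz(s,np.array(r['at'])*W,z).round(1))
```

```text
corners [[ 402.6 -108.8   90. ]
 [ 517.8 -112.    90. ]
 [ 514.4 -400.    90. ]
 [ 394.2 -396.8   90. ]]
[ 457.27049763 -254.40063823   90.        ]
[ 459.2 -139.3   93. ]
[ 457.3 -187.6   93. ]
[ 456.  -237.1   93. ]
[ 453.8 -284.4   93. ]
tip [ 478.5 -139.6  134. ]
tip [ 473.7 -186.6  134. ]
tip [ 471. -234.  134.]
tip [ 439.7 -281.5  134. ]
iso [ 453.  -328.7  116. ]
wrist control_box [ 459.3 -254.9    0. ]
wrist isolator_grip [ 448.2 -357.1  130. ]
top control_box [ 458.4 -255.7    0. ]
top isolator_grip [ 452.3 -354.3  130. ]
```

Emit:
{"method": "send_rows", "body": {"fingers": 1, "steps": [[[2.7, 2.62, -2], [0, 0, 0]], [[2.7, 2.62, -2], [0, 0, 0]], [[2.7, 2.62, -2], [0, 0, 0]], [[2.7, 2.62, -5], [0, 0, 0]], [[2.7, 2.62, -5], [0, 0, 0]], [[2.7, 2.62, -6.28], [0, 0, 0]], [[2.7, 2.62, -6.28], [0, 0, 0]], [[2.7, 2.62, -6.28], [0, 0, 0]]]}}

```text
time: 5.2
tool_pos: [511.1, -140.8, 119.8]
tcp_rot: [179.9, 0.0, 90.4]
ft_force: [0.6, -0.6, 0.8]
finger_gap: 0.2
grip_force: 0.0
```

Emit:
{"method": "send_rows", "body": {"steps": [[[-0.6, 0, 0], [0, 0, 0]], [[-1.0, 0, 0], [0, 0, 0]], [[-1.35, 0, 0], [0, 0, 0]], [[-1.35, 0, 0], [0, 0, 0]], [[0, 0, 0], [0, 0, 0]], [[0, -1.6, 0], [0, 0, 0]], [[0, -1.6, 0], [0, 0, 0]]]}}

```text
time: 6.08
tool_pos: [510.8, -190.4, 118.0]
tcp_rot: [-180.0, 0.1, 90.3]
ft_force: [0.1, 1.6, 0.3]
finger_gap: 0.2
grip_force: 0.0
```

Emit:
{"method": "send_rows", "body": {"steps": [[[-0.6, 0, 0], [0, 0, 0]], [[-1.0, 0, 0], [0, 0, 0]], [[-1.4, 0, 0], [0, 0, 0]], [[-1.4, 0, 0], [0, 0, 0]], [[0, 0, 0], [0, 0, 0]], [[0, -1.6, 0], [0, 0, 0]], [[0, -1.6, 0], [0, 0, 0]]]}}

```text
time: 6.95
tool_pos: [510.9, -238.3, 118.0]
tcp_rot: [180.0, 0.1, 90.3]
ft_force: [0.9, 1.1, -0.9]
finger_gap: -0.0
grip_force: 0.0
```

Emit:
{"method": "send_rows", "body": {"steps": [[[-0.6, 0, 0], [0, 0, 0]], [[-1.0, 0, 0], [0, 0, 0]], [[-1.43, 0, 0], [0, 0, 0]], [[-1.43, 0, 0], [0, 0, 0]], [[0, 0, 0], [0, 0, 0]], [[0, 0, 6.28], [0, 0, 0]], [[-2.7, 1.2, 6.28], [0, 0, 0]], [[-2.7, 1.2, 6.28], [0, 0, 0]], [[-2.7, 1.2, 6.28], [0, 0, 0]], [[-2.7, 1.2, 6.28], [0, 0, 0]]]}}

```text
time: 8.2
tool_pos: [430.2, -200.4, 309.4]
tcp_rot: [179.7, 0.2, 90.4]
ft_force: [1.0, -0.0, 0.0]
finger_gap: 0.1
grip_force: 0.0
```

Run:
```python
from h import *
s=snap('wrist','w3');print(sense()['tool_pos'],sense()['ft_force'])
cv2.imwrite('pics/w3b.png',s['img'][:,:,::-1][20:330])
```

```text
[ 429.97263136 -200.31387683  307.25962197] [-0.52001256  0.15995935 -0.78103233]
```

View pics/w3b.png

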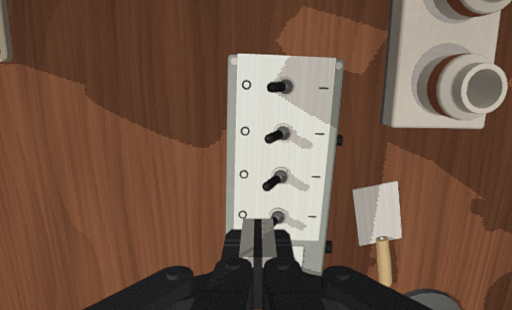

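Toggles 0–2, at about (280,87), (275,135) and (272,182), now lean towards the ring marks, so they are off. Next I'll measure the jars.

Emit:
{"method": "send_rows", "body": {"fingers": 0, "steps": [[[7, 6, 1.5], [0, 0, 0]], [[7, 6, 1.5], [0, 0, 0]], [[7, 6, 1.5], [0, 0, 0]], [[7, 6, 1.5], [0, 0, 0]], [[7, 6, 1.5], [0, 0, 0]], [[7, 6, 1.5], [0, 0, 0]], [[7, 6, 1.5], [0, 0, 0]]]}}

```text
time: 9.12
tool_pos: [639.1, -20.4, 349.0]
tcp_rot: [-179.8, -0.0, 90.4]
ft_force: [-0.2, -0.0, 0.6]
finger_gap: 85.1
grip_force: 0.0
```

Run:
```python
from h import *
s=snap('wrist','w4');print(sense()['tool_pos'])
for r in finder.trace('jar','wrist')[:4]:
    b=(np.array(r['box'])*np.tile(W,2));print(round(r['confidence'],2),b.round(0))
for r in finder.pinpoint('jar','wrist')[:5]:
    uv=np.array(r['at'])*W; print('pin',round(r['confidence'],2),uv.round(0),atz(s,uv,50).round(1))
print('st',[(atz(s,np.array(r['at'])*W,0).round(1)) for r in finder.pinpoint('stirrer','wrist')[:1]])
cv2.imwrite('pics/w4b.png',cv2.resize(s['img'],(800,600),interpolation=cv2.INTER_CUBIC)[:,:,::-1])
```

```text
[638.90502277 -20.79164134 349.70889037]
0.79 [239. 211.  52.  72.]
0.76 [242.  26.  61.  74.]
0.73 [243. 133.  54.  65.]
pin 0.94 [272.  65.] [653.8  87.2  50. ]
pin 0.84 [268. 160.] [650.5 -31.7  50. ]
pin 0.81 [263. 232.] [ 646.2 -134.2   50. ]
st [array([649. ,  29.2,   0. ])]
```

View pics/w4b.png

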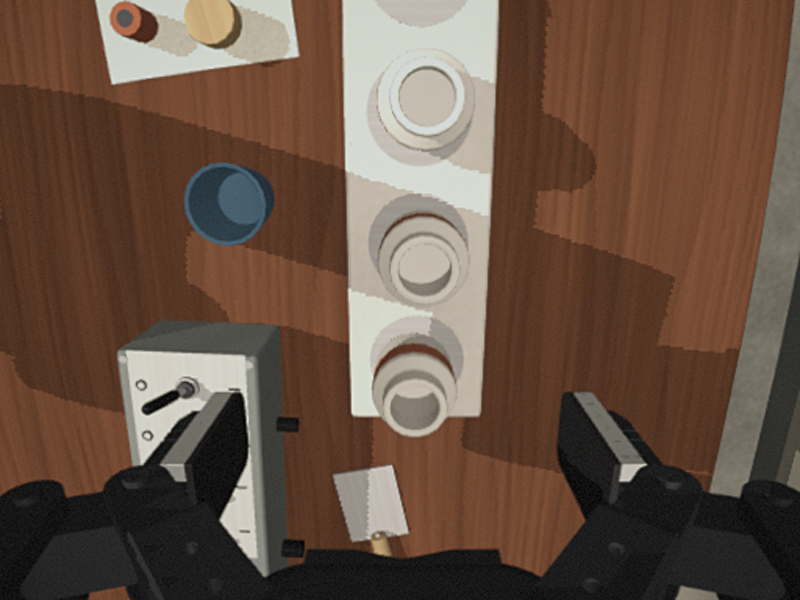

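The rims are clear at about (427,95), (423,262) and (414,400) in the 800x600 picture. I'll fit circles of the known diameters to them.

```bash
cat >> h.py <<'E'
def fit(s,x0,y0,circles,R=12):
    g=cv2.GaussianBlur(cv2.cvtColor(s['img'],cv2.COLOR_RGB2GRAY),(0,0),0.8).astype(np.float32)
    a=np.linspace(0,2*np.pi,72,endpoint=False);best=[]
    def sc(x,y):
        t=0
        for r,z in circles:
            v=[]
            for rr in(r-1.2,r+1.2):
                p=np.array([proj(s,(x+rr*np.cos(k),y+rr*np.sin(k),z)) for k in a],np.float32)
                v.append(cv2.remap(g,p[:,:1],p[:,1:],cv2.INTER_LINEAR).ravel())
            t+=np.minimum(np.abs(v[1]-v[0]),25).mean()
        return t
    st=4
    c=(x0,y0)
    grid=[(x0+i,y0+j) for i in np.arange(-R,R+1,3) for j in np.arange(-R,R+1,3)]
    c=max(grid,key=lambda q:sc(*q))
    for st in(1,.4):
        c=max([(c[0]+i*st,c[1]+j*st) for i in range(-3,4) for j in range(-3,4)],key=lambda q:sc(*q))
    return np.round(c,1),round(float(sc(*c)),1)
JAR=[(24.5,130),(18.5,130)]; STO=[(21,37)]
E
python3 - <<'E'
from h import *
s=snap('wrist');t=snap('top');d=snap('side')
for p in [(427,95),(423,262),(414,400)]:
    q=atz(s,np.array(p)*.64,130);print(q.round(1),'w',*fit(s,q[0],q[1],JAR),'top',*fit(t,q[0],q[1],JAR),'side',*fit(d,q[0],q[1],JAR))
for q in [(462,310),(419,229),(484,154),(396,369)]:
    print('sto top',*fit(t,*q,STO),'side',*fit(d,*q,STO))
E
```

```text
[653.4  83.8 130. ] w [652.   83.4] 36.3 top [644.   75.2] 25.6 side [652.4  84.8] 36.7
[652.5 -26.4 130. ] w [646.7 -22.4] 29.9 top [667.5 -22.2] 26.6 side [654.5 -31. ] 23.4
[ 647.5 -132.4  130. ] w [ 647.5 -138.4] 42.5 top [ 644.5 -133. ] 24.0 side [ 647.9 -137.4] 25.7
sto top [461.4 302.4] 13.5 side [465.4 309.4] 20.5
sto top [416.4 222. ] 14.3 side [419.6 228.6] 18.9
sto top [480.  152.6] 9.3 side [481. 154.] 20.7
sto top [395. 362.] 13.8 side [399.  369.4] 21.6
```

Emit:
{"method": "send_rows", "body": {"steps": [[[0.2, 1.5, -2], [0, 0, 0]], [[0.2, 1.5, -2], [0, 0, 0]], [[0.2, 1.5, -2], [0, 0, 0]], [[0.2, 1.5, -2], [0, 0, 0]]]}}

```text
time: 9.98
tool_pos: [646.1, 24.0, 293.4]
tcp_rot: [179.8, 0.0, 90.4]
ft_force: [-0.0, -0.4, 0.1]
finger_gap: 85.2
grip_force: 0.0
```

Run:
```python
from h import *
s=snap('wrist','w5');print(sense()['tool_pos'])
im=s['img'].copy()
for q in [(652,83.6),(651,-30),(647.5,-138)]:
  for R in (5,8,12):
    f=fit(s,*q,JAR,R);print('w',*f,end=' ')
  print()
  for r in(24.5,18.5):
    for k in np.linspace(0,6.28,60): u=proj(s,(f[0][0]+r*np.cos(k),f[0][1]+r*np.sin(k),130)).astype(int); cv2.circle(im,tuple(map(int,u)),0,(0,255,0),-1)
cv2.imwrite('pics/w5b.png',cv2.resize(im[:,180:400],None,fx=1.5,fy=1.5,interpolation=cv2.INTER_NEAREST)[:,:,::-1])
```

```text
[646.20395584  23.93686066 293.56615235]
w [652.4  84.6] 37.1 w [652.4  84.6] 37.1 w [652.4  84.6] 37.1 
w [652.4 -24. ] 36.3 w [652.4 -24. ] 36.3 w [652.4 -24. ] 36.3 
w [ 647.5 -138. ] 49.3 w [ 647.5 -138. ] 49.3 w [ 647.5 -138. ] 49.3
```

View pics/w5b.png

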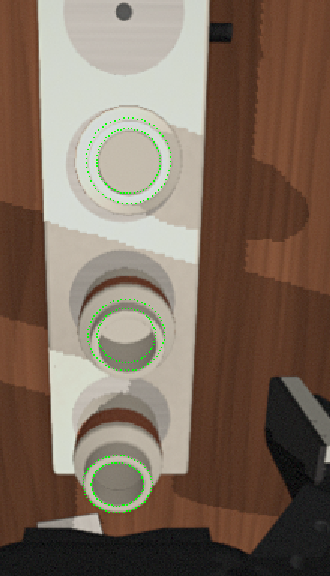

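Run:
```python
from h import *
im=cv2.imread('pics/w5.png')
a=cv2.resize(im[155:260,215:310],None,fx=5,fy=5,interpolation=cv2.INTER_CUBIC)
cv2.imwrite('pics/j2.png',a)
```

```text
(no output)
```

View pics/j2.png

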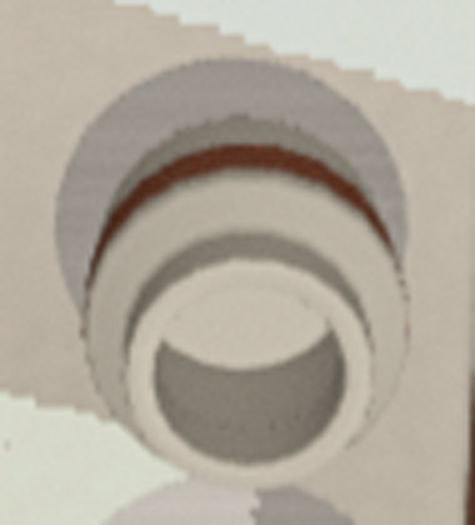

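Run:
```python
from h import *
s=snap('wrist')
print(atz(s,(264.7,229.1),130))
print([proj(s,(x,y,130)).round(1) for x,y in[(652.4,84.6),(647.5,-138)]])
im=cv2.imread('pics/w5.png')
a=cv2.resize(im[50:160,215:310],None,fx=5,fy=5,interpolation=cv2.INTER_CUBIC)
cv2.imwrite('pics/j1.png',a)
```

```text
[653.22330777 -29.74175708 130.        ]
[array([265.3, 107.5]), array([258.1, 322.9])]
```

View pics/j1.png

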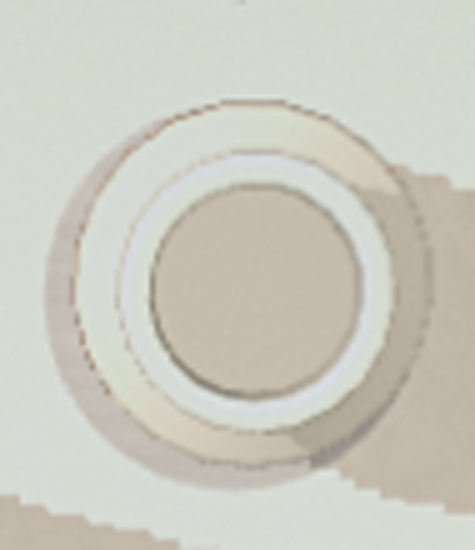

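Bore 1 centres at (265.8,107.8) and bore 2 at (264.7,229.1) in the full frame. That gives J1 (652.9,84.4), J2 (653.2,-29.7) and J3 (647.5,-138), all consistent with the side view. Next the stoppers.

Emit:
{"method": "send_rows", "body": {"steps": [[[-7, 7.5, 0], [0, 0, 0]], [[-7, 7.5, 0], [0, 0, 0]], [[-7, 7.5, 0], [0, 0, 0]], [[-7, 7.5, 0], [0, 0, 0]], [[-7, 7.5, 0], [0, 0, 0]], [[-7, 7.5, 0], [0, 0, 0]], [[-7, 7.5, 0], [0, 0, 0]]]}}

```text
time: 10.95
tool_pos: [436.1, 249.6, 292.4]
tcp_rot: [179.9, -0.0, 90.4]
ft_force: [0.5, -0.8, 1.4]
finger_gap: 85.0
grip_force: 0.0
```

Run:
```python
from h import *
s=snap('wrist','w6');d=snap('side');print(sense()['tool_pos'])
im=s['img'].copy()
for r in finder.find_in('stopper','wrist')[:5]: print(round(r['confidence'],2),(np.array(r['box'])*np.tile(W,2)).round())
for q in [(465,309),(419,229),(481,154),(398,369)]:
  f=fit(s,*q,STO,8);print('w',*f,'side',*fit(d,*q,STO,8))
  for r in(21,):
    for k in np.linspace(0,6.28,60): u=proj(s,(f[0][0]+r*np.cos(k),f[0][1]+r*np.sin(k),37)).astype(int); cv2.circle(im,tuple(map(int,u)),0,(0,255,0),-1)
cv2.imwrite('pics/w6b.png',cv2.resize(im,(800,600),interpolation=cv2.INTER_NEAREST)[:,:,::-1])
```

```text
[436.49168576 248.90399004 291.80114833]
0.74 [261.  86.  40.  41.]
0.71 [274. 211.  33.  35.]
0.69 [227. 153.  33.  40.]
0.62 [203.  30.  39.  43.]
w [464.4 308.4] 20.2 side [465.4 309.4] 20.4
w [419. 229.] 20.7 side [419.6 228.6] 18.9
w [480.6 152.4] 19.4 side [481. 154.] 20.7
w [397.6 367.6] 23.8 side [399.  369.4] 21.6
```

View pics/w6b.png

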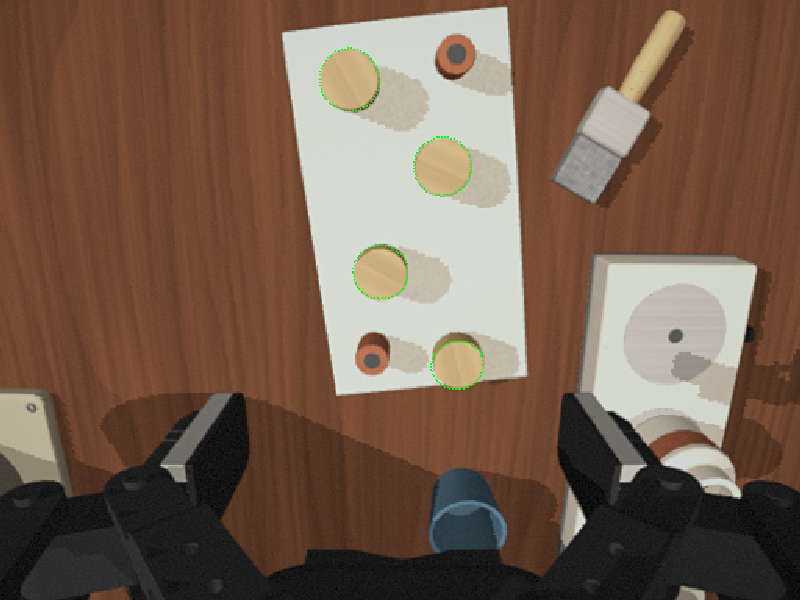

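The circles sit well on the stoppers. I'll pick the first one at (464.8, 308.6).

Emit:
{"method": "send_rows", "body": {"fingers": 0.3, "steps": [[[0.98, 1.96, -3], [0, 0, 0]], [[0.98, 1.96, -7], [0, 0, 0]], [[0.98, 1.96, -7], [0, 0, 0]], [[0.98, 1.96, -7], [0, 0, 0]], [[0.98, 1.96, -7], [0, 0, 0]], [[0.98, 1.96, -7], [0, 0, 0]]]}}

```text
time: 11.85
tool_pos: [466.3, 308.4, 83.1]
tcp_rot: [179.9, -0.0, 90.3]
ft_force: [0.2, 0.6, 0.4]
finger_gap: 59.7
grip_force: 0.0
```

Emit:
{"method": "send_rows", "body": {"steps": [[[0, 0, -1.2], [0, 0, 0]], [[0, 0, -2.37], [0, 0, 0]], [[0, 0, -2.37], [0, 0, 0]], [[0, 0, -2.37], [0, 0, 0]]]}}

```text
time: 12.35
tool_pos: [466.8, 309.4, 13.1]
tcp_rot: [179.8, -0.1, 90.4]
ft_force: [0.4, 0.3, 1.3]
finger_gap: 59.7
grip_force: 0.0
```

Emit:
{"method": "send_rows", "body": {"fingers": 1, "squeeze": 25, "steps": [[[0, 0, 0], [0, 0, 0]], [[0, 0, 0], [0, 0, 0]], [[0, 0, 0], [0, 0, 0]], [[0, 0, 0], [0, 0, 0]], [[0, 0, 0], [0, 0, 0]]]}}

```text
time: 12.98
tool_pos: [466.8, 309.6, 13.1]
tcp_rot: [179.8, -0.1, 90.4]
ft_force: [-0.5, -1.4, 7.5]
finger_gap: 41.3
grip_force: 24.4
```

Emit:
{"method": "send_rows", "body": {"steps": [[[0, 0, 1], [0, 0, 0]], [[0, 0, 3], [0, 0, 0]], [[0, 0, 6], [0, 0, 0]], [[3, -3.6, 6], [0, 0, 0]], [[6.2, -7.5, 6], [0, 0, 0]], [[6.2, -7.5, 6], [0, 0, 0]], [[6.2, -7.5, 6], [0, 0, 0]], [[6.2, -7.5, 6], [0, 0, 0]], [[6.2, -7.5, 6], [0, 0, 0]], [[6.2, -7.5, 6], [0, 0, 0]]]}}

```text
time: 14.22
tool_pos: [650.7, 83.9, 190.8]
tcp_rot: [180.0, -0.0, 90.4]
ft_force: [0.0, 0.3, 0.0]
finger_gap: 41.3
grip_force: 25.8
```

Emit:
{"method": "send_rows", "body": {"steps": [[[0, 0, 0], [0, 0, 0]], [[0, 0, 0], [0, 0, 0]], [[0, 0, 0], [0, 0, 0]]]}}

```text
time: 14.6
tool_pos: [650.5, 84.4, 190.3]
tcp_rot: [180.0, -0.0, 90.5]
ft_force: [-0.4, 0.3, -0.8]
finger_gap: 41.4
grip_force: 25.8
```

```bash
cat > chk.py <<'E'
from h import *
import sys
J=[(652.9,84.4),(653.2,-29.7),(647.5,-138)]
j=J[int(sys.argv[1])-1]
s=snap('wrist',sys.argv[2]);d=snap('side');q=sense();print(q['tool_pos'],q['tcp_rot'],q['finger_gap'])
p=q['tool_pos'];h=p[2]+float(sys.argv[3])
print('held head top z',h,'wrist',*fit(s,p[0],p[1],[(21,h)],8),'side',*fit(d,p[0],p[1],[(21,h)],8))
print('jar side',*fit(d,*j,JAR,6),'wrist',*fit(s,*j,JAR,5))
cv2.imwrite('pics/c.png',cv2.resize(s['img'],(640,480))[:,:,::-1])
E
python3 chk.py 1 w7 24
```

```text
[650.67419138  84.0451565  190.26513096] [1.7999817e+02 6.6611243e-04 9.0434736e+01] 41.05615839206649
held head top z 214.26513095504413 wrist [649.7  84. ] 23.4 side [647.1  83.4] 19.2
jar side [652.3  85. ] 38.3 wrist [652.7  84. ] 34.9
```

View pics/c.png

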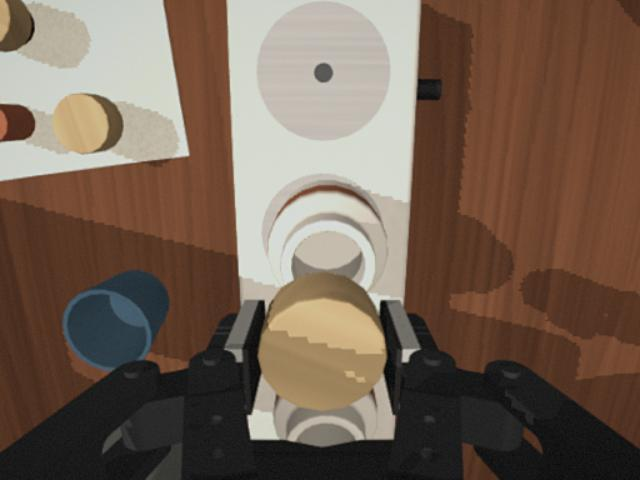

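The stopper is held level at (325,340), and jar 1's mouth is just behind it at (327,262). I'll shift 2.5 mm in x and go down.

Emit:
{"method": "send_rows", "body": {"steps": [[[0.09, 0, 0], [0, 0, 0]], [[0.09, 0, -1.2], [0, 0, 0]], [[0.09, 0, -1.2], [0, 0, 0]], [[0.09, 0, -1.2], [0, 0, 0]]]}}

```text
time: 15.2
tool_pos: [653.7, 83.6, 154.9]
tcp_rot: [180.0, -0.0, 90.4]
ft_force: [0.9, -0.1, -0.1]
finger_gap: 41.4
grip_force: 25.8
```

Emit:
{"method": "send_rows", "body": {"steps": [[[0, 0, -0.15], [0, 0, 0]], [[0, 0, -0.25], [0, 0, 0]], [[0, 0, -0.35], [0, 0, 0]], [[0, 0, -0.35], [0, 0, 0]]]}}

```text
time: 15.7
tool_pos: [653.3, 83.7, 143.3]
tcp_rot: [-180.0, 0.0, 90.4]
ft_force: [0.3, 0.0, -0.3]
finger_gap: 40.9
grip_force: 25.8
```

Emit:
{"method": "send_rows", "body": {"steps": [[[0, 0.02, -0.1], [0, 0, 0]], [[0, 0.02, -0.2], [0, 0, 0]], [[0, 0.02, -0.3], [0, 0, 0]], [[0, 0.02, -0.3], [0, 0, 0]]]}}

```text
time: 16.2
tool_pos: [653.2, 84.2, 134.1]
tcp_rot: [-180.0, 0.0, 90.4]
ft_force: [-1.0, -0.8, -0.4]
finger_gap: 41.4
grip_force: 25.8
```

Emit:
{"method": "send_rows", "body": {"steps": [[[0, 0, -0.07], [0, 0, 0]], [[0, 0, -0.12], [0, 0, 0]], [[0, 0, -0.12], [0, 0, 0]]]}}

```text
time: 16.58
tool_pos: [653.6, 84.3, 131.2]
tcp_rot: [180.0, -0.0, 90.4]
ft_force: [1.4, -0.6, 0.1]
finger_gap: 41.0
grip_force: 25.8
```

Emit:
{"method": "send_rows", "body": {"steps": [[[0, 0, -0.05], [0, 0, 0]], [[0, 0, -0.08], [0, 0, 0]], [[0, 0, -0.08], [0, 0, 0]]]}}

```text
time: 16.95
tool_pos: [654.0, 84.3, 131.2]
tcp_rot: [179.9, 0.0, 90.4]
ft_force: [-6.3, -0.1, 13.4]
finger_gap: 40.8
grip_force: 27.0
```

Emit:
{"method": "send_rows", "body": {"fingers": 0.3, "steps": [[[0, 0, 0], [0, 0, 0]], [[0, 0, 0], [0, 0, 0]], [[0, 0, 0], [0, 0, 0]], [[0, 0, 1], [0, 0, 0]], [[0, 0, 2.8], [0, 0, 0]], [[0, 0, 2.8], [0, 0, 0]]]}}

```text
time: 17.7
tool_pos: [656.7, 84.4, 219.2]
tcp_rot: [179.4, -0.0, 90.4]
ft_force: [-0.3, -0.1, -0.2]
finger_gap: 59.6
grip_force: 0.0
```

Run:
```python
from h import *
s=snap('wrist','w8');d=snap('side');print(sense()['tool_pos'])
print('home? stopper',*fit(d,653,84.5,[(21,155)],6),*fit(s,653,84.5,[(21,155)],6),'jar body wrist')
for q in [(464.8,308.6),(419.2,229),(480.8,153),(398,368)]: print('side',*fit(d,*q,STO,8))
```

```text
[654.07166067  84.28933967 213.54036628]
home? stopper [653.4  84.5] 18.6 [654.   83.9] 18.6 jar body wrist
side [468.8 316.2] 0.2
side [419.8 228.6] 19.0
side [481.2 154. ] 20.7
side [399.  369.4] 21.6
```

Emit:
{"method": "send_rows", "body": {"steps": [[[-4, 2.5, 0], [0, 0, 0]], [[-7.8, 4.82, 0], [0, 0, 0]], [[-7.8, 4.82, 0], [0, 0, 0]], [[-7.8, 4.82, 0], [0, 0, 0]], [[-7.8, 4.82, 0], [0, 0, 0]], [[-7.8, 4.82, 0], [0, 0, 0]], [[-7.8, 4.82, 0], [0, 0, 0]], [[-7.8, 4.82, 0], [0, 0, 0]]]}}

```text
time: 18.8
tool_pos: [420.1, 228.2, 212.1]
tcp_rot: [-180.0, 0.0, 90.3]
ft_force: [-0.1, -0.6, -0.4]
finger_gap: 59.7
grip_force: 0.0
```

Run:
```python
from h import *
s=snap('wrist','w9');d=snap('side');print(sense()['tool_pos'])
for q in [(419.2,229)]: print('side',*fit(d,*q,STO,8),'w',*fit(s,*q,STO,8))
```

```text
[420.116744   228.25331088 212.3574898 ]
side [419.8 228.6] 19.0 w [418.6 227.8] 21.7
```

Emit:
{"method": "send_rows", "body": {"steps": [[[-0.02, 0, -2], [0, 0, 0]], [[-0.02, 0, -4], [0, 0, 0]], [[-0.02, 0, -5.6], [0, 0, 0]], [[-0.02, 0, -6.63], [0, 0, 0]], [[-0.02, 0, -6.63], [0, 0, 0]], [[-0.02, 0, -6.63], [0, 0, 0]]]}}

```text
time: 19.65
tool_pos: [420.1, 229.0, 15.1]
tcp_rot: [179.9, -0.0, 90.4]
ft_force: [0.6, -0.3, 0.6]
finger_gap: 59.9
grip_force: 0.0
```

Emit:
{"method": "send_rows", "body": {"fingers": 1, "steps": [[[0, 0, 0], [0, 0, 0]], [[0, 0, 0], [0, 0, 0]], [[0, 0, 0], [0, 0, 0]], [[0, 0, 0], [0, 0, 0]], [[0, 0, 0], [0, 0, 0]]]}}

```text
time: 20.27
tool_pos: [420.7, 229.5, 16.0]
tcp_rot: [179.8, -0.1, 90.4]
ft_force: [-0.6, -2.2, 7.5]
finger_gap: 41.2
grip_force: 24.8
```

Emit:
{"method": "send_rows", "body": {"steps": [[[0, 0, 1], [0, 0, 0]], [[0, 0, 3], [0, 0, 0]], [[0, 0, 6], [0, 0, 0]], [[3.5, -3.6, 6], [0, 0, 0]], [[7.8, -8.6, 6], [0, 0, 0]], [[7.8, -8.6, 6], [0, 0, 0]], [[7.8, -8.6, 6], [0, 0, 0]], [[7.8, -8.6, 6], [0, 0, 0]], [[7.8, -8.6, 6], [0, 0, 0]], [[7.8, -8.6, 6], [0, 0, 0]]]}}

```text
time: 21.52
tool_pos: [654.3, -31.9, 194.4]
tcp_rot: [179.9, 0.0, 90.2]
ft_force: [0.3, -0.1, -0.3]
finger_gap: 41.1
grip_force: 25.8
```

Emit:
{"method": "send_rows", "body": {"steps": [[[0, 0, 0], [0, 0, 0]], [[0, 0, 0], [0, 0, 0]], [[0, 0, 0], [0, 0, 0]]]}}

```text
time: 21.9
tool_pos: [652.6, -28.1, 194.2]
tcp_rot: [180.0, -0.0, 90.5]
ft_force: [-0.5, -0.3, -0.3]
finger_gap: 41.1
grip_force: 25.8
```

```bash
python3 chk.py 2 w10 22
```

```text
[652.70215931 -28.45112299 194.04194974] [1.79987158e+02 7.88139734e-04 9.04534529e+01] 40.92724897959451
held head top z 216.0419497373198 wrist [651.3 -29.5] 23.0 side [655.1 -27.3] 12.9
jar side [654.2 -30.7] 22.2 wrist [651.6 -30.3] 28.0
```

Emit:
{"method": "send_rows", "body": {"steps": [[[0.03, -0.02, -0.7], [0, 0, 0]], [[0.03, -0.02, -1.3], [0, 0, 0]], [[0.03, -0.02, -1.5], [0, 0, 0]], [[0.03, -0.02, -1.5], [0, 0, 0]]]}}

```text
time: 22.5
tool_pos: [653.1, -29.7, 147.3]
tcp_rot: [-179.9, -0.0, 90.4]
ft_force: [-0.4, -1.1, 0.0]
finger_gap: 41.0
grip_force: 25.8
```

Emit:
{"method": "send_rows", "body": {"steps": [[[0, 0, -0.1], [0, 0, 0]], [[0, 0, -0.2], [0, 0, 0]], [[0, 0, -0.3], [0, 0, 0]], [[0, 0, -0.4], [0, 0, 0]], [[0, 0, -0.4], [0, 0, 0]]]}}

```text
time: 23.12
tool_pos: [653.6, -29.7, 136.3]
tcp_rot: [-180.0, -0.0, 90.4]
ft_force: [-0.9, 0.3, -0.8]
finger_gap: 40.9
grip_force: 25.8
```

Emit:
{"method": "send_rows", "body": {"steps": [[[0, 0, -0.05], [0, 0, 0]], [[0, 0, -0.1], [0, 0, 0]], [[0, 0, -0.12], [0, 0, 0]], [[0, 0, -0.12], [0, 0, 0]]]}}

```text
time: 23.62
tool_pos: [654.1, -29.7, 134.1]
tcp_rot: [180.0, 0.0, 90.4]
ft_force: [-2.0, -0.0, 6.1]
finger_gap: 41.0
grip_force: 26.3
```

Emit:
{"method": "send_rows", "body": {"steps": [[[0, 0, -0.04], [0, 0, 0]], [[0, 0, -0.06], [0, 0, 0]], [[0, 0, -0.06], [0, 0, 0]]]}}

```text
time: 24.0
tool_pos: [654.4, -29.8, 134.1]
tcp_rot: [179.9, 0.0, 90.4]
ft_force: [-6.9, 1.2, 14.9]
finger_gap: 40.6
grip_force: 27.2
```

Emit:
{"method": "send_rows", "body": {"fingers": 0.3, "steps": [[[0, 0, 0], [0, 0, 0]], [[0, 0, 0], [0, 0, 0]], [[0, 0, 0], [0, 0, 0]], [[0, 0, 1], [0, 0, 0]], [[0, 0, 2.8], [0, 0, 0]], [[0, 0, 2.8], [0, 0, 0]], [[-2.8, 3, 2.8], [0, 0, 0]], [[-5.75, 6.1, 2.8], [0, 0, 0]], [[-5.75, 6.1, 2.8], [0, 0, 0]], [[-5.75, 6.1, 2.8], [0, 0, 0]]]}}

```text
time: 25.25
tool_pos: [480.6, 153.3, 214.5]
tcp_rot: [-180.0, -0.0, 90.4]
ft_force: [0.3, 0.9, 1.4]
finger_gap: 59.8
grip_force: 0.0
```

Emit:
{"method": "send_rows", "body": {"steps": [[[0, 0, 0], [0, 0, 0]], [[0, 0, 0], [0, 0, 0]], [[0, 0, 0], [0, 0, 0]]]}}

```text
time: 25.62
tool_pos: [483.0, 151.3, 215.2]
tcp_rot: [-180.0, 0.0, 90.3]
ft_force: [-0.8, 0.0, 0.2]
finger_gap: 59.8
grip_force: 0.0
```

Run:
```python
from h import *
s=snap('wrist','w11');d=snap('side');print(sense()['tool_pos'])
for q in [(480.9,153.5)]: print('side',*fit(d,*q,STO,8),'w',*fit(s,*q,STO,8))
for q in [(653,84.4),(653.5,-30)]: print('closed',*fit(d,*q,[(21,155)],6))
```

```text
[482.99669462 151.26643906 215.15655371]
side [481.5 153.9] 20.7 w [482.3 155.1] 19.5
closed [654.4  80.4] 13.4
closed [653.9 -29.2] 13.0
```

Emit:
{"method": "send_rows", "body": {"steps": [[[-0.04, 0.08, -2], [0, 0, 0]], [[-0.04, 0.08, -4], [0, 0, 0]], [[-0.04, 0.08, -5.6], [0, 0, 0]], [[-0.04, 0.08, -6.7], [0, 0, 0]], [[-0.04, 0.08, -6.7], [0, 0, 0]], [[-0.04, 0.08, -6.7], [0, 0, 0]]]}}

```text
time: 26.48
tool_pos: [482.4, 154.4, 15.8]
tcp_rot: [179.9, -0.0, 90.4]
ft_force: [0.7, 0.1, 0.9]
finger_gap: 60.1
grip_force: 0.0
```

Emit:
{"method": "send_rows", "body": {"fingers": 1, "steps": [[[0, 0, 0], [0, 0, 0]], [[0, 0, 0], [0, 0, 0]], [[0, 0, 0], [0, 0, 0]], [[0, 0, 0], [0, 0, 0]], [[0, 0, 0], [0, 0, 0]]]}}

```text
time: 27.1
tool_pos: [483.2, 154.9, 16.8]
tcp_rot: [179.8, -0.0, 90.4]
ft_force: [0.8, -0.2, 7.0]
finger_gap: 41.0
grip_force: 25.0
```

Emit:
{"method": "send_rows", "body": {"steps": [[[0, 0, 1], [0, 0, 0]], [[0, 0, 3], [0, 0, 0]], [[0, 0, 6], [0, 0, 0]], [[3, -3.6, 6], [0, 0, 0]], [[5.5, -9.76, 6], [0, 0, 0]], [[5.5, -9.76, 6], [0, 0, 0]], [[5.5, -9.76, 6], [0, 0, 0]], [[5.5, -9.76, 6], [0, 0, 0]], [[5.5, -9.76, 6], [0, 0, 0]], [[5.5, -9.76, 6], [0, 0, 0]]]}}

```text
time: 28.35
tool_pos: [646.7, -140.5, 195.1]
tcp_rot: [179.9, 0.0, 90.2]
ft_force: [0.5, -0.6, 0.7]
finger_gap: 41.0
grip_force: 25.8
```

Emit:
{"method": "send_rows", "body": {"steps": [[[0, 0, 0], [0, 0, 0]], [[0, 0, 0], [0, 0, 0]], [[0, 0, 0], [0, 0, 0]]]}}

```text
time: 28.72
tool_pos: [646.0, -137.2, 194.6]
tcp_rot: [180.0, -0.0, 90.5]
ft_force: [1.4, -0.3, -1.0]
finger_gap: 41.3
grip_force: 25.8
```

```bash
python3 chk.py 3 w12 21
python3 - <<'E'
from h import *
im=cv2.imread('pics/side0.png')
d=snap('side')
cv2.imwrite('pics/sidec.png',cv2.resize(d['img'][130:260,150:300],None,fx=4,fy=4,interpolation=cv2.INTER_CUBIC)[:,:,::-1])
E
```

```text
[ 646.08429205 -137.50212785  194.57477543] [ 1.79991445e+02 -3.14034728e-04  9.04528539e+01] 41.10818087535836
held head top z 215.57477543011365 wrist [ 645.5 -137.5] 24.1 side [ 645.1 -135.5] 11.3
jar side [ 647.9 -137.2] 25.2 wrist [ 646.5 -137.4] 31.1
```

View pics/sidec.png

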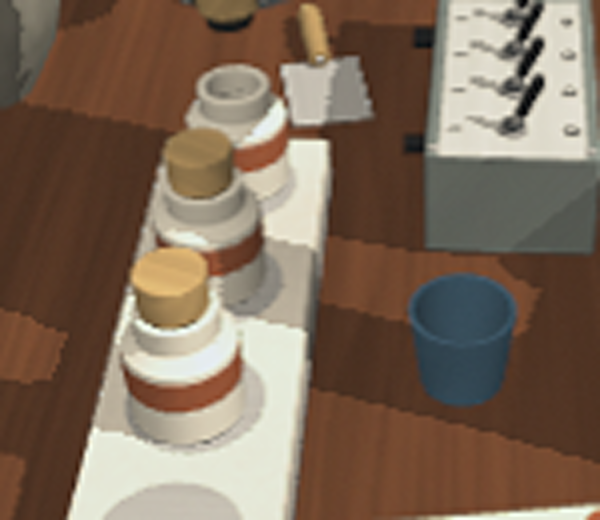

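Jars 1 and 2 are closed, with heads at about (172,285) and (200,160) in the crop. All four toggles lean off. Now jar 3.

Emit:
{"method": "send_rows", "body": {"steps": [[[0.05, 0, -0.7], [0, 0, 0]], [[0.05, 0, -1.3], [0, 0, 0]], [[0.05, 0, -1.5], [0, 0, 0]], [[0.05, 0, -1.5], [0, 0, 0]]]}}

```text
time: 29.38
tool_pos: [647.0, -138.1, 148.0]
tcp_rot: [-179.9, -0.0, 90.4]
ft_force: [0.9, 0.7, 0.4]
finger_gap: 40.9
grip_force: 25.7
```

Emit:
{"method": "send_rows", "body": {"steps": [[[0, 0, -0.1], [0, 0, 0]], [[0, 0, -0.2], [0, 0, 0]], [[0, 0, -0.3], [0, 0, 0]], [[0, 0, -0.4], [0, 0, 0]], [[0, 0, -0.4], [0, 0, 0]]]}}

```text
time: 30.0
tool_pos: [647.6, -138.0, 137.1]
tcp_rot: [-180.0, -0.0, 90.4]
ft_force: [0.6, 1.2, -1.4]
finger_gap: 41.1
grip_force: 25.7
```

Emit:
{"method": "send_rows", "body": {"steps": [[[0, 0, -0.05], [0, 0, 0]], [[0, 0, -0.1], [0, 0, 0]], [[0, 0, -0.12], [0, 0, 0]], [[0, 0, -0.12], [0, 0, 0]]]}}

```text
time: 30.5
tool_pos: [648.2, -137.9, 135.0]
tcp_rot: [179.9, -0.0, 90.4]
ft_force: [-0.8, 2.6, 5.9]
finger_gap: 41.1
grip_force: 26.3
```

Emit:
{"method": "send_rows", "body": {"steps": [[[0, 0, -0.04], [0, 0, 0]], [[0, 0, -0.06], [0, 0, 0]], [[0, 0, -0.06], [0, 0, 0]]]}}

```text
time: 30.88
tool_pos: [648.5, -137.9, 134.9]
tcp_rot: [179.9, 0.0, 90.4]
ft_force: [-5.2, 3.5, 14.9]
finger_gap: 41.1
grip_force: 27.2
```

Emit:
{"method": "send_rows", "body": {"fingers": 0.3, "steps": [[[0, 0, 0], [0, 0, 0]], [[0, 0, 0], [0, 0, 0]], [[0, 0, 0], [0, 0, 0]], [[0, 0, 1], [0, 0, 0]], [[0, 0, 3], [0, 0, 0]], [[0, 0, 5], [0, 0, 0]], [[0, 2, 6], [0, 0, 0]], [[0, 4, 6.5], [0, 0, 0]], [[0, 4, 6.5], [0, 0, 0]], [[0, 4, 6.5], [0, 0, 0]]]}}

```text
time: 32.12
tool_pos: [647.6, -18.1, 326.5]
tcp_rot: [-180.0, 0.0, 90.5]
ft_force: [-0.6, -0.4, 0.4]
finger_gap: 59.8
grip_force: 0.0
```

Run:
```python
from h import *
s=snap('wrist','w13');d=snap('side');print(sense()['tool_pos'])
for q in [(653,84.4),(653.5,-30),(647.5,-138)]: print('closed',*fit(d,*q,[(21,155)],6),*fit(s,*q,[(21,155)],6))
A=cv2.resize(d['img'][130:260,150:300],(400,347));B=cv2.resize(s['img'][:,140:400],(400,591))[:347*1]
cv2.imwrite('pics/f.png',np.hstack([A,cv2.resize(s['img'],(400,300)) if 0 else cv2.resize(s['img'],(400,347))])[:,:,::-1])
```

```text
[647.32653038 -19.43713979 325.76532872]
closed [652.6  84. ] 18.2 [653.   82.8] 18.0
closed [653.5 -29.6] 12.5 [652.9 -31.4] 23.1
closed [ 646.9 -136. ] 10.9 [ 647.5 -137.4] 24.4
```

View pics/f.png

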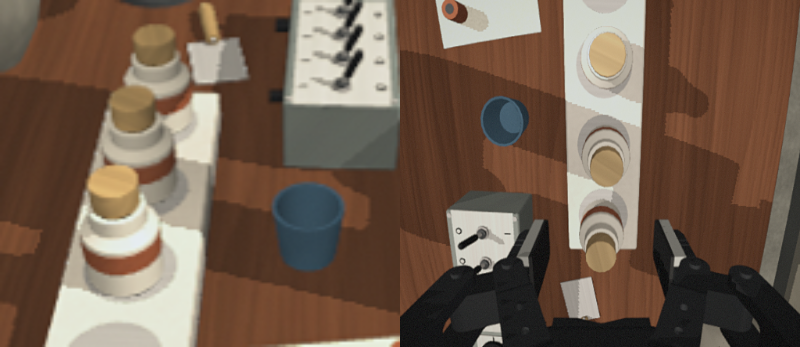

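All three jars are closed, with heads at about (608,55), (607,165) and (600,250) in the right half. Next, the isolator.

Emit:
{"method": "send_rows", "body": {"steps": [[[-1, -2, 0], [0, 0, -0.18]], [[-2, -4, -1], [0, 0, -0.36]], [[-3, -6, -2.5], [0, 0, -0.54]], [[-4, -8, -2.5], [0, 0, -0.72]], [[-6.46, -11.2, -2.5], [0, 0, -0.9]], [[-6.46, -11.2, -2.5], [0, 0, -1.08]], [[-6.46, -11.2, -2.5], [0, 0, -1.26]], [[-6.46, -11.2, -2.5], [0, 0, -1.44]], [[-6.46, -11.2, -2.5], [0, 0, -1.605]], [[-6.46, -11.2, -2.5], [0, 0, -1.605]]]}}

```text
time: 33.48
tool_pos: [452.6, -355.3, 251.1]
tcp_rot: [-180.0, 0.1, -1.6]
ft_force: [0.5, -0.3, -0.7]
finger_gap: 59.8
grip_force: 0.0
```

Emit:
{"method": "send_rows", "body": {"steps": [[[0, 0, 0], [0, 0, 0]], [[0, 0, 0], [0, 0, 0]], [[0, 0, 0], [0, 0, 0]]]}}

```text
time: 33.85
tool_pos: [453.9, -354.2, 252.0]
tcp_rot: [180.0, 0.0, -1.5]
ft_force: [0.6, 0.1, 0.2]
finger_gap: 60.1
grip_force: 0.0
```

Run:
```python
from h import *
s=snap('wrist','w14');print(sense()['tool_pos'],sense()['tcp_rot'])
for n in('wrist','side','top'):
    t=s if n=='wrist' else snap(n)
    for r in finder.pinpoint('isolator_grip',n)[:2]: print(n,round(r['confidence'],2),(np.array(r['at'])*W).round(),atz(t,np.array(r['at'])*W,130).round(1))
cv2.imwrite('pics/w14b.png',cv2.resize(s['img'],(640,480))[:,:,::-1])
```

```text
[ 453.93000821 -354.13919929  251.98552037] [ 1.79999111e+02  6.26459020e-04 -1.49577688e+00]
wrist 0.9 [260. 190.] [ 450.3 -355.8  130. ]
side 0.54 [278. 109.] [ 451.8 -377.2  130. ]
top 0.53 [387. 237.] [ 447.9 -345.1  130. ]
```

View pics/w14b.png

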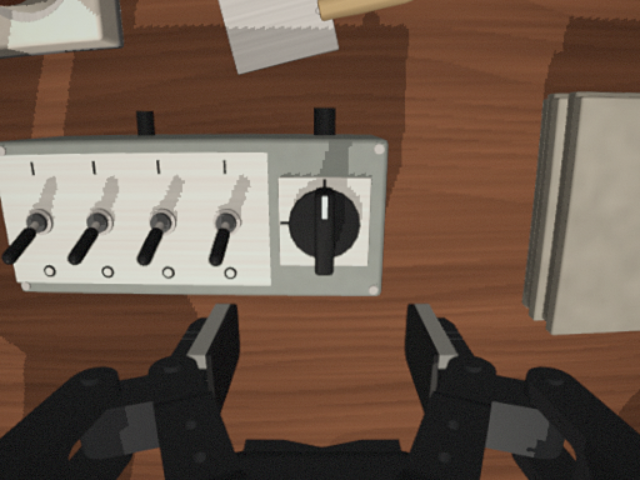

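The bar stands vertical in the picture at column 324, with its hub centred at about (323,222). All four toggles lean to the rings.

Run:
```python
from h import *
s=snap('wrist')
for p,z in [((323,222),101),((324,188),130),((324,262),130),((324,275),101)]: print(p,z,atz(s,np.array(p)*.8,z).round(1))
```

```text
(323, 222) 101 [ 453.6 -355.   101. ]
(324, 188) 130 [ 482.5 -356.3  130. ]
(324, 262) 130 [ 433.6 -355.   130. ]
(324, 275) 101 [ 413.5 -354.7  101. ]
```

Emit:
{"method": "send_rows", "body": {"steps": [[[0, -0.03, -2], [0, 0, 0]], [[0, -0.03, -3.6], [0, 0, 0]], [[0, -0.03, -4.77], [0, 0, 0]], [[0, -0.03, -4.77], [0, 0, 0]], [[0, -0.03, -4.77], [0, 0, 0]]]}}

```text
time: 34.83
tool_pos: [454.6, -355.8, 110.7]
tcp_rot: [179.9, -0.1, -1.6]
ft_force: [-0.1, -0.4, -0.3]
finger_gap: 59.8
grip_force: 0.0
```

Emit:
{"method": "send_rows", "body": {"fingers": 1, "squeeze": 40, "steps": [[[0, 0, 0], [0, 0, 0]], [[0, 0, 0], [0, 0, 0]], [[0, 0, 0], [0, 0, 0]], [[0, 0, 0], [0, 0, 0]], [[0, 0, 0], [0, 0, 0]]]}}

```text
time: 35.45
tool_pos: [454.4, -355.6, 110.2]
tcp_rot: [179.9, -0.1, -1.6]
ft_force: [-1.1, 0.9, 6.7]
finger_gap: 12.0
grip_force: 40.6
```

Emit:
{"method": "send_rows", "body": {"steps": [[[0, 0, 0], [0, 0, 0.15]], [[0, 0, 0], [0, 0, 0.3]], [[0, 0, 0], [0, 0, 0.45]], [[0, 0, 0], [0, 0, 0.6]], [[0, 0, 0], [0, 0, 0.75]], [[0, 0, 0], [0, 0, 0.9]], [[0, 0, 0], [0, 0, 1.05]], [[0, 0, 0], [0, 0, 1.2]], [[0, 0, 0], [0, 0, 1.35]], [[0, 0, 0], [0, 0, 1.5]]]}}

```text
time: 36.7
tool_pos: [452.6, -353.6, 110.2]
tcp_rot: [-179.8, -0.2, 84.7]
ft_force: [-11.8, 11.6, 18.0]
finger_gap: 12.1
grip_force: 42.5
```

Emit:
{"method": "send_rows", "body": {"fingers": 0.3, "steps": [[[0, 0, 0], [0, 0, 0]], [[0, 0, 0], [0, 0, 0]], [[0, 0, 0], [0, 0, 0]], [[0, 0, 0], [0, 0, 0]], [[0, 0, 2], [0, 0, 0]], [[0, 0, 4], [0, 0, 0]], [[0, 2, 6], [0, 0, 0]], [[0, 3, 6.5], [0, 0, 0]], [[0, 3, 6.5], [0, 0, 0]]]}}

```text
time: 37.83
tool_pos: [455.5, -263.7, 308.1]
tcp_rot: [179.6, 0.2, 84.5]
ft_force: [0.3, -1.1, 0.0]
finger_gap: 59.6
grip_force: 0.0
```

Run:
```python
from h import *
s=snap('wrist','w15');t=snap('top');d=snap('side');print(sense()['tool_pos'],sense()['ft_force'])
a=cv2.resize(t['img'][120:260,190:430],None,fx=1.7,fy=1.7);b=cv2.resize(s['img'],(384,288))
c=cv2.resize(d['img'][60:260,150:350],None,fx=1.4,fy=1.4)
o=np.zeros((540,800,3),np.uint8);o[:a.shape[0],:a.shape[1]]=a;o[:288,412:796]=b;o[240:240+c.shape[0],:c.shape[1]]=c
cv2.imwrite('pics/fin.png',o[:,:,::-1])
```

```text
[ 453.56893346 -265.398482    302.88081905] [ 0.05408076  0.23832177 -0.78379897]
```

View pics/fin.png

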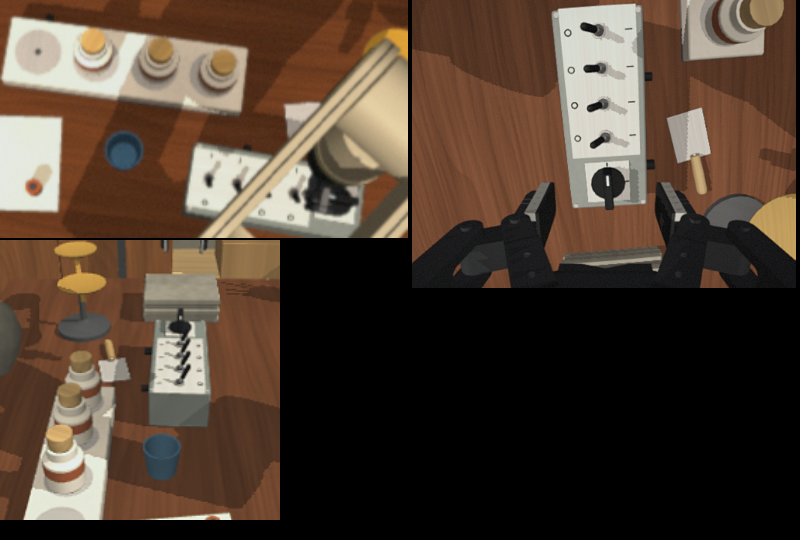

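The isolator bar at (608,185) in the wrist view now lies along the box's y, so it is off. The toggles are off, the three jars stand closed, and the cup, the prop in view and the spatula look undisturbed.

```bash
python3 -c "
from h import *
print(order.hand_in())"
```

```text
the job is handed in; nothing more can be done
None
```

I switched off the three toggles that were still on, closed the three jars present (stations 1–3) with stoppers pressed home, then turned the main isolator off; the job is handed in at about 38 s, with no verdict returned.

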